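# Find the softest shock mount and push its tag down

### The arm

A 6-joint arm with a two-finger parallel gripper is mounted at the origin on the work surface. World frame = base frame: x ahead of the robot, y to its left, z up, the work surface at z = 0. Lengths are in m, angles in rad, forces in N, time in s.
With the tool pointing down it reaches from about 0.35 to 0.85 m from the base axis. Payload 8.1 kg.
Tool frame: the origin (TCP) lies midway between the tips of the shut fingers; the grasp point (between the pads) lies 19 mm behind it; z points along the fingers, x is the direction in which the jaws open and shut, and the axes are right-handed (so a half turn about z gives the same grasp; the last joint's range is limited). The gripper opens to 85 mm and grips with 20 to 120 N. Pads are 22 mm wide; open, the fingers measure 114 mm over their backs; the gripper's body (76 mm by 85 mm) begins 54 mm behind the grasp point. The pads swing forward as they close: fully open they stand 13 mm farther back than shut.
Start: joints at [1.228, 0.13, 1.488, -0, 1.523, -0.085], TCP at [0.153, 0.58, 0.231] pointing down, gripper open.
Joint ranges: [-2.96, 2.96], [-0.89, 2.26], [0.02, 2.5], [-1.34, 4.48], [0, 2.73], [-2.66, 2.66]. Speed limits (rad/s): [2.39, 2.39, 2.79, 3.14, 3.14, 3.14].

### API

Orientations are given as a unit quaternion [w, x, y, z].
In Python, from cell import r gives the robot as it stands. The module is installed in compiled form; this text tells all that it offers.
- The arm moves only by the tool servo_tool, never from a script. Its argument "rows" is a list of rows, each a list of 7 numbers: the finger opening in m, from 0 to 0.0854, then the shift along the tool's x, y, z in m, then the turn, a rotation vector about the tool's x, y, z in degrees. A call has 1 to 8 rows; each row is the pose to reach, as a shift and turn from the pose commanded when the call began, along the tool's axes at that moment; what a row does not reach only later rows make up. A row lasts 1/12 s, in which the tool goes at most 41.7 mm and 7.16 degrees, less where a joint would pass 70% of its speed; a pose out of reach is approached as far as the arm can. A call with a gripper value outside its range is refused whole. The fingers move at their own pace and stop on an object; the grip force is fixed at half the most. Time passes only in rows, so rows that repeat a pose let the fingers close. It gives the time, the measured TCP pose, the force and the opening at its end, in the units of the state.
- r.observe(): the state, without advancing time (a new reading comes with each control period).
- r.camera(name): name is "side" or "top" or "wrist"; returns a dict with "color" (384x512x3 uint8, blue, green, red), "z_map" (384x512 float32, m along the optical axis (not along the pixel's ray), 0 where there is no reading), "fx", "fy", "cx", "cy" (pixels), "camera_from_world" (4x4, takes a point from world to camera coordinates); the wrist camera has in their place "hand_eye" (4x4, takes a point from camera to tool coordinates, whose origin is the TCP and whose axes are the tool frame's). Camera axes: x right, y down, z forward; pixel columns grow to the right and rows downward; lengths in m; the calibration is good to about 2 mm. The wrist camera is an equidistant fisheye: a pixel r from the principal point sees the ray r / f radians off the axis. A picture is of the moment at which its call begins: read the wrist's pose just before it.
- r.job_done(): hands the job in, once; it reports no verdict.
Trained networks look in the newest picture that a camera, given by its name, has taken for a name from the list of things; names that differ only in an ending like _2 or _b are one class to them, and where a whole thing is asked for, a point or a joint stands for the part that bears it (a point fixed in the world has none). Each returns a list of dicts, best first, with "conf" (0 to 1); they miss things now and then, are a little off and sometimes report something else, mostly with a low value. They report only what shows in the picture. A call takes as long as a camera call.
- r.outline_of(camera, name): "pixels" (384x512 bool, what is visible of it) and "centre" ([row, column] in pixels, amid what is visible of it).
- r.pinpoint(camera, name): "centre" ([row, column] in pixels: a listed point, or the origin of a listed thing).
The state is a dict: "time": time; "qpos": joint angles; "qvel": joint speeds; "tau": joint torques, N m; "eef_pos": TCP position; "orientation": TCP orientation; "contact_force": force on the tool from outside, world axes, zero at the start; "torque": the same for the moment, N m; "opening": finger opening in m.
Only numpy, scipy, OpenCV 4.12 (cv2) and the standard library are available. Lean on these libraries where they do the work, as an engineer would, in place of code of your own. Each camera call takes 0.05 s, during which the arm holds its last target. There are 200 camera calls.

### The job

Press the blue pads of the three shock mounts on the white rack with the fingertips, one after another from the green end of the rack to the other end, to feel which is the softest. Then push the red tag of the softest mount fully down, and leave the other two tags up. Grasp and lift nothing, and leave the weights and the other things on the bench where they are.

Things in the scene. Friction and masses are not known exactly. Their poses are not given: they have to be found in the camera images.
- rack: white rack, fixed, place and yaw vary: plate 200 (its x, away from the robot) x 420 (y) x 12 mm, green end block 35 mm high at its +y (robot's left) end. Origin: centre of underside. At y = +110 (left), 0 (middle), -110 mm (right) are three look-alike shock mounts, each a sprung round blue pad (x = +30 mm) and its own red tag (x = -45 mm, robot side) on one aluminium strip.
- pad_left_top (a point): centre of the flat top of the left blue pad when free, 72 mm above the bench; a fixed point, it stays when the pad goes down. Pad 44 mm across, goes straight down up to 15 mm and springs back when let go. The springs differ, in a new order each time: each about twice as stiff as the next softer, all 300 to 2000 N/m. A press of a few mm (over 1.5 mm) counts.
- pad_middle_top (a point): centre of the flat top of the middle blue pad when free, 72 mm above the bench; a fixed point, it stays when the pad goes down. Pad 44 mm across, goes straight down up to 15 mm and springs back when let go. The springs differ, in a new order each time: each about twice as stiff as the next softer, all 300 to 2000 N/m. A press of a few mm (over 1.5 mm) counts.
- pad_right_top (a point): centre of the flat top of the right blue pad when free, 72 mm above the bench; a fixed point, it stays when the pad goes down. Pad 44 mm across, goes straight down up to 15 mm and springs back when let go. The springs differ, in a new order each time: each about twice as stiff as the next softer, all 300 to 2000 N/m. A press of a few mm (over 1.5 mm) counts.
- tag_left_top (a point): centre of the top of the left mount's red tag: flat ledge 26 mm (x) by 32 mm (y), about 70 mm above the bench when up and 52 mm when fully down; moves with the tag. The grey housing below it is 32 x 38 mm with its top 46 mm above the bench.
- tag_left (a joint): how far the left mount's tag is pushed down, m: 0 to 0.002 at the start (up), 0.018 at its stop (fully down, ledge on the housing). It slides with about 2.5 N of friction and stays where it is left.
- tag_middle_top (a point): centre of the top of the middle mount's red tag: flat ledge 26 mm (x) by 32 mm (y), about 70 mm above the bench when up and 52 mm when fully down; moves with the tag. The grey housing below it is 32 x 38 mm with its top 46 mm above the bench.
- tag_middle (a joint): how far the middle mount's tag is pushed down, m: 0 to 0.002 at the start (up), 0.018 at its stop (fully down, ledge on the housing). It slides with about 2.5 N of friction and stays where it is left.
- tag_right_top (a point): centre of the top of the right mount's red tag: flat ledge 26 mm (x) by 32 mm (y), about 70 mm above the bench when up and 52 mm when fully down; moves with the tag. The grey housing below it is 32 x 38 mm with its top 46 mm above the bench.
- tag_right (a joint): how far the right mount's tag is pushed down, m: 0 to 0.002 at the start (up), 0.018 at its stop (fully down, ledge on the housing). It slides with about 2.5 N of friction and stays where it is left.
- weight_small: loose brass knobbed calibration weight, 20 mm across, 30 mm tall, on the rack between the left and middle mounts; origin at the centre of its underside. Leave alone.
- weight_large: loose steel knobbed calibration weight, 32 mm across, 45 mm tall, on the rack near its right (-y) end; origin at the centre of its underside. Leave alone.
- beaker: loose glass beaker, 66 mm across, 85 mm tall, on the bench at the left; origin at the centre of its underside. Leave alone.
- jar: loose amber jar with black cap, 44 mm across, 55 mm tall, on the bench at the right; origin at the centre of its underside. Leave alone.
- dish: loose white dish, 90 mm across, 18 mm tall, on the bench at the left; origin at the centre of its underside. Leave alone.
- buffer_bottle: loose white bottle with blue cap, 84 mm across, 150 mm tall, on the bench at the left; origin at the centre of its underside. Leave alone.
- spatula: loose spatula lying flat on the bench at the right, 170 mm long along its x; origin at the centre of its underside. Leave alone.

How it is judged:
By the outcome, as a careful person would: the job done as asked, in the order asked, and still so for the second after the job is handed in, with the robot touching nothing.
It also fails if it takes over 58 s, if anything falls off the work surface, if the arm or the gripper's body presses on something with over 40 N, if the wrist force passes 120 N, or if a joint passes its speed limit or range.

## Working session

There is one attempt and no reset: what is moved stays moved. The work goes in short steps, Python scripts to look and compute and a tool call to move; the robot and the scene stay as the last step left them, time stands still between calls to the robot, and variables do not carry over. Pictures are saved under pics/ and viewed, about 8 in all and at most 12, crops included, and the job is handed in when it is done.

Besides the shell and the picture viewer there is one more tool, called after "Emit:" as a command line: name --pt "numbers of a row" for each row, then --argument value for the rest. servo_tool: Moves the arm, as the interface text tells. Its arguments: {"type":"object","properties":{"rows":{"type":"array","items":{"type":"array","items":{"type":"number"}}}},"required":["rows"]}

```bash
mkdir -p pics; cat > h.py <<'E'
import numpy as np, cv2
from cell import r
from scipy.spatial.transform import Rotation as R
def unproj(c,row,col,z=None):
    if z is None:
        p=c["z_map"][int(row)-2:int(row)+3,int(col)-2:int(col)+3]; z=np.median(p[p>0])
    p=np.array([(col-c["cx"])/c["fx"]*z,(row-c["cy"])/c["fy"]*z,z,1])
    return (np.linalg.inv(c["camera_from_world"])@p)[:3]
def onplane(c,row,col,h):
    M=np.linalg.inv(c["camera_from_world"]); d=M[:3,:3]@np.array([(col-c["cx"])/c["fx"],(row-c["cy"])/c["fy"],1]); o=M[:3,3]
    return o+d*(h-o[2])/d[2]
def tool():
    s=r.observe(); w,x,y,z=s["orientation"]; return np.array(s["eef_pos"]),R.from_quat([x,y,z,w])
def totool(p):
    e,q=tool(); return q.inv().apply(np.array(p)-e)
E
python3 - <<'E'
from h import *
np.set_printoptions(precision=4,suppress=True)
s=r.observe(); print(s)
for cam in("top","side"):
    c=r.camera(cam); cv2.imwrite(f"pics/{cam}1.png",c["color"])
    for n,h in [("pad_left_top",.072),("pad_middle_top",.072),("pad_right_top",.072),("tag_left_top",.07),("tag_middle_top",.07),("tag_right_top",.07),("rack",0)]:
        for d in r.pinpoint(cam,n)[:2]:
            a=d["centre"]; 
            print(cam,n,round(d["conf"],2),np.round(a,1),onplane(c,a[0],a[1],h),unproj(c,*a))
E
```

```text
{'time': 0.0, 'qpos': array([ 1.2276,  0.1311,  1.4893, -0.    ,  1.523 , -0.0854]), 'qvel': array([ 0.0012, -0.0017,  0.0007,  0.0007, -0.0001, -0.0008]), 'tau': array([  0.    , -56.9384, -50.0563,  -0.0001,   0.0144,  -0.    ]), 'eef_pos': array([0.1528, 0.5797, 0.2302]), 'orientation': array([ 0.0005,  0.7921,  0.6104, -0.0008]), 'contact_force': array([-0.3782,  0.2839,  0.1938]), 'torque': array([-0.0447,  0.0082, -0.0124]), 'opening': 0.08549166342103398}
top pad_left_top 0.58 [146.1 200.8] [0.6161 0.179  0.072 ] [0.6159 0.1789 0.073 ]
top pad_middle_top 0.58 [144.4 238.6] [0.6228 0.0594 0.072 ] [0.6225 0.0594 0.0734]
top pad_middle_top 0.21 [246. 350.] [ 0.3037 -0.2918  0.072 ] [ 0.3022 -0.2983  0.05  ]
top pad_right_top 0.94 [139.1 269.3] [ 0.6409 -0.0382  0.072 ] [ 0.6409 -0.0382  0.0721]
top tag_left_top 0.44 [171.8 203.9] [0.5345 0.1682 0.07  ] [0.5347 0.1684 0.0681]
top tag_middle_top 0.49 [167.3 273.4] [ 0.5507 -0.0515  0.07  ] [ 0.5505 -0.0514  0.0707]
top tag_middle_top 0.39 [169.  236.3] [0.5442 0.0661 0.07  ] [0.5444 0.0662 0.0688]
top tag_right_top 0.59 [167.2 273.
[... 253 characters left out ...]
 0.072 ] [0.6195 0.1773 0.0715]
side pad_middle_top 0.71 [165.2 295.9] [0.6187 0.0668 0.072 ] [0.619  0.0672 0.0714]
side pad_right_top 0.37 [174.3 277. ] [0.5517 0.0614 0.072 ] [0.554  0.0649 0.0676]
side pad_right_top 0.23 [142.7 274.1] [0.6113 0.179  0.072 ] [0.6122 0.1804 0.0704]
side tag_left_top 0.4 [151.7 255.7] [0.5436 0.1724 0.07  ] [0.5451 0.1751 0.067 ]
side tag_middle_top 0.48 [178.1 273.7] [0.537  0.0548 0.07  ] [0.5413 0.0612 0.0616]
side tag_right_top 0.52 [199.9 298.5] [ 0.5558 -0.0452  0.07  ] [ 0.5572 -0.0435  0.0674]
side tag_right_top 0.51 [168.3 279.1] [0.5702 0.0805 0.07  ] [0.5926 0.113  0.0291]
side rack 0.65 [186.4 288.1] [0.5937 0.0588 0.    ] [0.5859 0.0485 0.0146]
```

```bash
python3 - <<'E'
from h import *
np.set_printoptions(precision=4,suppress=True)
from scipy.optimize import least_squares
P=[]
for cam in("top","side"):
    c=r.camera(cam); hsv=cv2.cvtColor(c["color"],cv2.COLOR_BGR2HSV)
    M=np.linalg.inv(c["camera_from_world"]); z=c["z_map"]; v,u=np.mgrid[:384,:512]
    W=np.stack([(u-c["cx"])/c["fx"]*z,(v-c["cy"])/c["fy"]*z,z],-1)@M[:3,:3].T+M[:3,3]
    box=(z>0)&(W[...,0]>.45)&(W[...,0]<.75)&(W[...,1]>-.2)&(W[...,1]<.35)
    for n,lo,hi,h in(("blue",(95,100,50),(130,255,255),.072),("red",(0,130,60),(8,255,255),.07)):
        m=cv2.inRange(hsv,lo,hi)>0
        if n=="red": m|=cv2.inRange(hsv,(172,130,60),(180,255,255))>0
        m&=box&(abs(W[...,2]-h)<.006)
        k,l,st,ce=cv2.connectedComponentsWithStats(m.astype(np.uint8))
        for i in range(1,k):
            if st[i,4]>15: 
                p=onplane(c,ce[i,1],ce[i,0],h); print(cam,n,st[i],ce[i],p,W[l==i][:,2].mean()); 
                P.append((n,p))
def res(q):
    x,y,t=q; out=[]
    for n,p in P:
        C=[np.array([x,y])+np.array([[np.cos(t),-np.sin(t)],[np.sin(t),np.cos(t)]])@[.03 if n=="blue" else -.045,k] for k in(.11,0,-.11)]
        out.append(min((p[:2]-a for a in C),key=np.linalg.norm))
    return np.ravel(out)
f=least_squares(res,[.59,.06,.08],loss="soft_l1",f_scale=.003); print(f.x,np.degrees(f.x[2])); print(res(f.x).reshape(-1,2))
x,y,t=f.x
for a in(.03,-.045): print([np.array([x,y])+np.array([[np.cos(t),-np.sin(t)],[np.sin(t),np.cos(t)]])@[a,k] for k in(.11,0,-.11)])
a=cv2.imread("pics/top1.png"); b=cv2.imread("pics/side1.png")
cv2.imwrite("pics/both.png",np.vstack([cv2.resize(i[90:300,50:450],(800,420))[:300 if 0 else 420] for i in(a,b)])[:840])
cv2.imwrite("pics/both.png",cv2.resize(cv2.imread("pics/both.png"),(571,600)))
E
```

```text
top blue [264 136  13  13 130] [270.2231 141.7615] [ 0.6324 -0.0412  0.072 ] 0.0725335963545203
top blue [230 138  13  13 127] [236.0157 143.6772] [0.625  0.0677 0.072 ] 0.07231735112716885
top blue [195 140  14  13 133] [201.3083 145.6541] [0.6176 0.1774 0.072 ] 0.07231907236027103
top red [268 162   9   7  62] [271.9355 165.0161] [ 0.5579 -0.0468  0.07  ] 0.06985639603095173
top red [233 164  10   8  66] [237.0455 167.2727] [0.5498 0.0638 0.07  ] 0.06901496522039773
top red [199 166   9   8  67] [202.8507 169.2388] [0.5426 0.1716 0.07  ] 0.06922833807068843
side blue [271 139  12  10 102] [276.402  143.7353] [0.6151 0.1717 0.072 ] 0.07140181051162307
side blue [292 161  13  11 112] [297.7768 165.6607] [0.6225 0.0626 0.072 ] 0.07133129353329778
side blue [315 184  14  13 136] [321.4118 189.9118] [ 0.6298 -0.0462  0.072 ] 0.07141491925713869
side red [252 150   9   9  50] [255.68 153.58] [0.5396 0.1653 0.07  ] 0.06792749862339711
side red [272 171  10  11  65] [276.6462 176.1385] [0.5482 0.0573 0.07  ] 0.06747110475301697
side red [295 197  11  11  72] [299.6667 201.6528] [ 0.5553 -0.0518  0.07  ] 0.06875842057513931
[0.5938 0.0632 0.0692] 3.9660670512855503
[[ 0.001   0.0033]
 [ 0.0013  0.0024]
 [ 0.0014  0.0024]
 [ 0.0014  0.0028]
 [ 0.0009  0.0038]
 [ 0.0013  0.0018]
 [-0.001  -0.0033]
 [-0.0013 -0.0026]
 [-0.0016 -0.0017]
 [-0.0017 -0.0045]
 [-0.0007 -0.0027]
 [-0.0012 -0.0021]]
[array([0.6161, 0.175 ]), array([0.6237, 0.0652]), array([ 0.6313, -0.0445])]
[array([0.5413, 0.1698]), array([0.5489, 0.0601]), array([ 0.5565, -0.0497])]
```

View pics/both.png

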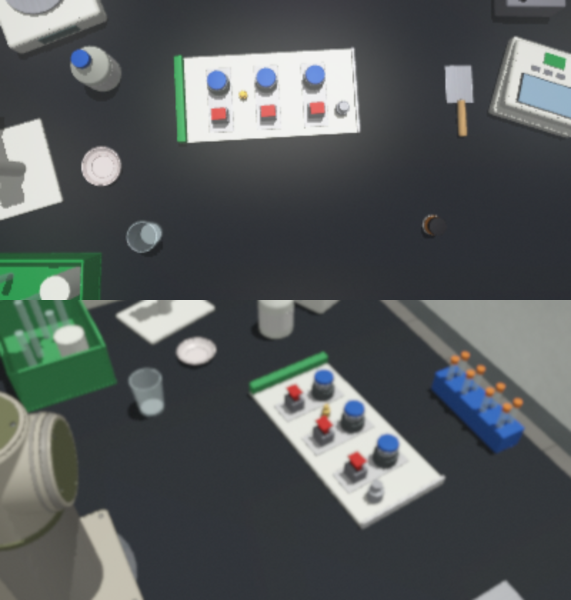

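The picture shows the rack with its green end on the robot's left: pads at top-image pixels (row, col) (146,201), (144,236), (142,270), red tags in front at (169,203), (167,237), (165,272). The small weight sits between the left and middle mounts, and the large one at the right end. The fit gives yaw 3.97° and heights of 72 and about 70 mm, as they must be.

Next I move over the left pad with the fingers shut and the jaw axis turned along the rack's y.

Emit:
servo_tool --pt "0 -0.02 0.036 0 0 0 -5" --pt "0 -0.04 0.072 0 0 0 -10" --pt "0 -0.06 0.108 0 0 0 -15" --pt "0 -0.08 0.144 0 0 0 -18.8" --pt "0 -0.1 0.18 0 0 0 -18.8" --pt "0 -0.12 0.216 0 0 0 -18.8" --pt "0 -0.14 0.252 0 0 0 -18.8" --pt "0 -0.14 0.275 0 0 0 -18.8"

```text
time: 1.57
eef_pos: [0.3854, 0.371, 0.2316]
orientation: [0.001, 0.683, 0.731, -0.0]
contact_force: [-0.1, 0.4, 0.4]
opening: -0.0003
```

```bash
python3 - <<'E'
from h import *
e,q=tool(); print(e,q.as_matrix().round(4),r.observe()["opening"],totool([.6161,.175,.1]).round(4))
E
```

```text
[0.38537042 0.37099188 0.23164372] [[-0.068   0.9977  0.001 ]
 [ 0.9977  0.068  -0.0012]
 [-0.0013  0.001  -1.    ]] -0.0002670157229075324 [-0.2111  0.2167  0.1321]
```

Emit:
servo_tool --pt "0 -0.029 0.029 0 0 0 0" --pt "0 -0.058 0.058 0 0 0 0" --pt "0 -0.087 0.087 0 0 0 0" --pt "0 -0.116 0.116 0.01 0 0 0" --pt "0 -0.145 0.145 0.04 0 0 0" --pt "0 -0.174 0.174 0.07 0 0 0" --pt "0 -0.211 0.217 0.1 0 0 0" --pt "0 -0.211 0.217 0.11 0 0 0"

```text
time: 2.23
eef_pos: [0.6136, 0.1802, 0.125]
orientation: [0.001, 0.682, 0.731, 0.001]
contact_force: [0.2, 1.3, 0.8]
opening: -0.0001
```

```bash
python3 - <<'E'
from h import *
np.set_printoptions(precision=4,suppress=True)
e,q=tool(); c=r.camera("wrist"); cv2.imwrite("pics/w1.png",c["color"]); print(e,r.observe()["contact_force"])
print(totool([.6161,.175,.072]))
for n in("pad_left_top","tag_left_top","pad_middle_top","tag_middle_top"):
    for d in r.pinpoint("wrist",n)[:2]:
        v=np.array([d["centre"][1]-c["cx"],d["centre"][0]-c["cy"]]); rr=np.hypot(*v); th=rr/c["fx"]
        ray=np.r_[v/rr*np.sin(th),np.cos(th)]; H=c["hand_eye"]
        o=q.apply(H[:3,3])+e; dd=q.apply(H[:3,:3]@ray); h=.072 if "pad" in n else .0695
        print(n,d["conf"],d["centre"],o+dd*(h-o[2])/dd[2])
E
```

```text
[0.6136 0.1802 0.125 ] [-2.9142 -4.0607 -4.6063]
[-0.0005  0.0029  0.0442]
pad_left_top 0.17 [112.6, 96.2] [0.5487 0.0659 0.072 ]
tag_left_top 0.64 [104.4, 241.1] [0.5412 0.1691 0.0695]
tag_left_top 0.31 [157.7, 132.5] [0.5812 0.0937 0.0695]
tag_middle_top 0.63 [115.1, 98.4] [0.5508 0.0664 0.0695]
```

View pics/w1.png

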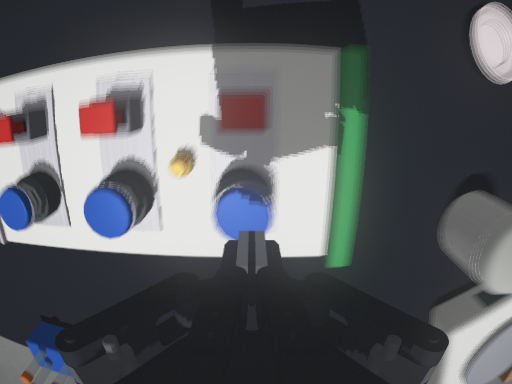

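The wrist view shows the shut tips over the left pad at about (row 235, col 250), with the left tag at (105, 241). That puts the tag at (0.541, 0.169), matching the fit. I descend to just above the pad and let the arm settle.

Emit:
servo_tool --pt "0 0 0 0.01 0 0 0" --pt "0 0 0 0.02 0 0 0" --pt "0 0 0 0.03 0 0 0" --pt "0 0 0 0.04 0 0 0" --pt "0 0 0 0.042 0 0 0" --pt "0 0 0 0.042 0 0 0" --pt "0 0 0 0.042 0 0 0" --pt "0 0 0 0.042 0 0 0"

```text
time: 3.15
eef_pos: [0.6117, 0.1821, 0.0833]
orientation: [0.0, 0.682, 0.732, 0.0]
contact_force: [-0.4, -0.1, 0.1]
opening: -0.0001
```

```bash
python3 - <<'E'
from h import *
s=r.observe(); print(s["eef_pos"],s["contact_force"],totool([.6161,.175,.072]).round(4))
E
```

```text
[0.61170708 0.18205027 0.0832919 ] [-0.39285633 -0.10938709  0.14610036] [-0.0073  0.0039  0.0113]
```

Emit:
servo_tool --pt "0 -0.0073 0.004 0 0 0 0" --pt "0 -0.0073 0.004 0.004 0 0 0" --pt "0 -0.0073 0.004 0.008 0 0 0" --pt "0 -0.0073 0.004 0.012 0 0 0" --pt "0 -0.0073 0.004 0.015 0 0 0" --pt "0 -0.0073 0.004 0.018 0 0 0" --pt "0 -0.0073 0.004 0.018 0 0 0" --pt "0 -0.0073 0.004 0.018 0 0 0"

```text
time: 3.82
eef_pos: [0.6162, 0.1746, 0.0657]
orientation: [0.0, 0.682, 0.732, 0.0]
contact_force: [-4.2, -2.1, 10.7]
opening: 0.0002
```

Emit:
servo_tool --pt "0 0 0 0 0 0 0" --pt "0 0 0 0 0 0 0" --pt "0 0 0 0 0 0 0" --pt "0 0 0 0 0 0 0"

```text
time: 4.15
eef_pos: [0.6162, 0.1746, 0.0659]
orientation: [0.0, 0.682, 0.732, 0.0]
contact_force: [-3.5, -3.2, 10.7]
opening: 0.0001
```

Emit:
servo_tool --pt "0 0 0 0.001 0 0 0" --pt "0 0 0 0.002 0 0 0" --pt "0 0 0 0.003 0 0 0" --pt "0 0 0 0.003 0 0 0" --pt "0 0 0 0.003 0 0 0" --pt "0 0 0 0.003 0 0 0" --pt "0 0 0 0.003 0 0 0" --pt "0 0 0 0.003 0 0 0"

```text
time: 4.82
eef_pos: [0.6162, 0.1746, 0.0634]
orientation: [0.001, 0.682, 0.732, 0.0]
contact_force: [-5.6, -3.3, 14.9]
opening: -0.0
```

Left reads about 1700 N/m. On to the middle pad.

Emit:
servo_tool --pt "0 0 0 -0.012 0 0 0" --pt "0 0 0 -0.026 0 0 0" --pt "0 0 0 -0.026 0 0 0" --pt "0 -0.028 0 -0.026 0 0 0" --pt "0 -0.056 0 -0.026 0 0 0" --pt "0 -0.084 0 -0.026 0 0 0" --pt "0 -0.11 0 -0.026 0 0 0" --pt "0 -0.11 0 -0.026 0 0 0"

```text
time: 5.48
eef_pos: [0.6235, 0.0607, 0.0872]
orientation: [0.0, 0.683, 0.73, -0.001]
contact_force: [-0.6, -0.3, -0.3]
opening: -0.0001
```

Emit:
servo_tool --pt "0 0 0 0.003 0 0 0" --pt "0 0 0 0.007 0 0 0" --pt "0 0 0 0.011 0 0 0" --pt "0 0 0 0.015 0 0 0" --pt "0 0 0 0.019 0 0 0" --pt "0 0 0 0.023 0 0 0" --pt "0 0 0 0.023 0 0 0" --pt "0 0 0 0.023 0 0 0"

```text
time: 6.15
eef_pos: [0.6234, 0.0657, 0.0646]
orientation: [-0.0, 0.682, 0.732, -0.0]
contact_force: [-1.2, 0.4, 3.1]
opening: 0.0001
```

Emit:
servo_tool --pt "0 0 0 0.001 0 0 0" --pt "0 0 0 0.002 0 0 0" --pt "0 0 0 0.003 0 0 0" --pt "0 0 0 0.003 0 0 0" --pt "0 0 0 0.003 0 0 0" --pt "0 0 0 0.003 0 0 0" --pt "0 0 0 0.003 0 0 0" --pt "0 0 0 0.003 0 0 0"

```text
time: 6.82
eef_pos: [0.6238, 0.0653, 0.0619]
orientation: [0.0, 0.682, 0.732, 0.0]
contact_force: [-0.9, 3.8, 4.9]
opening: 0.0001
```

Middle reads about 450 N/m. Now the right pad, with the same press.

Emit:
servo_tool --pt "0 0 0 -0.012 0 0 0" --pt "0 0 0 -0.026 0 0 0" --pt "0 0 0 -0.026 0 0 0" --pt "0 -0.028 0 -0.026 0 0 0" --pt "0 -0.056 0 -0.026 0 0 0" --pt "0 -0.084 0 -0.026 0 0 0" --pt "0 -0.11 0 -0.026 0 0 0" --pt "0 -0.11 0 -0.026 0 0 0"

```text
time: 7.48
eef_pos: [0.6317, -0.0497, 0.0884]
orientation: [0.001, 0.683, 0.73, -0.001]
contact_force: [-0.0, 0.0, 0.0]
opening: 0.0001
```

Emit:
servo_tool --pt "0 0 0 0.003 0 0 0" --pt "0 0 0 0.007 0 0 0" --pt "0 0 0 0.011 0 0 0" --pt "0 0 0 0.015 0 0 0" --pt "0 0 0 0.019 0 0 0" --pt "0 0 0 0.023 0 0 0" --pt "0 0 0 0.023 0 0 0" --pt "0 0 0 0.023 0 0 0"

```text
time: 8.15
eef_pos: [0.6311, -0.0435, 0.0647]
orientation: [-0.001, 0.681, 0.732, 0.0]
contact_force: [-3.6, 2.5, 6.6]
opening: 0.0003
```

Emit:
servo_tool --pt "0 0 0 0.001 0 0 0" --pt "0 0 0 0.002 0 0 0" --pt "0 0 0 0.003 0 0 0" --pt "0 0 0 0.003 0 0 0" --pt "0 0 0 0.003 0 0 0" --pt "0 0 0 0.003 0 0 0" --pt "0 0 0 0.003 0 0 0" --pt "0 0 0 0.003 0 0 0"

```text
time: 8.82
eef_pos: [0.6311, -0.0435, 0.0622]
orientation: [-0.0, 0.682, 0.732, 0.0]
contact_force: [-4.5, 3.4, 7.9]
opening: -0.0002
```

Right reads about 850 N/m, so the middle is softest (1700 / 450 / 850, the expected factor of two each). Now to the middle tag.

Emit:
servo_tool --pt "0 0 0 -0.015 0 0 0" --pt "0 0 0 -0.033 0 0 0" --pt "0 0 0 -0.033 0 0 0" --pt "0 0.028 -0.019 -0.033 0 0 0" --pt "0 0.056 -0.038 -0.033 0 0 0" --pt "0 0.084 -0.057 -0.033 0 0 0" --pt "0 0.11 -0.075 -0.033 0 0 0" --pt "0 0.11 -0.075 -0.033 0 0 0"

```text
time: 9.48
eef_pos: [0.5448, 0.064, 0.093]
orientation: [-0.002, 0.681, 0.733, -0.001]
contact_force: [-0.6, -0.5, -0.4]
opening: -0.0
```

Emit:
servo_tool --pt "0 0 0 0 0 0 0" --pt "0 0 0 0.004 0 0 0" --pt "0 0 0 0.008 0 0 0" --pt "0 0 0 0.012 0 0 0" --pt "0 0 0 0.014 0 0 0" --pt "0 0 0 0.014 0 0 0" --pt "0 0 0 0.014 0 0 0" --pt "0 0 0 0.014 0 0 0"

```text
time: 10.15
eef_pos: [0.5489, 0.0596, 0.0807]
orientation: [0.0, 0.682, 0.731, -0.0]
contact_force: [0.1, -0.1, 0.1]
opening: -0.0001
```

```bash
python3 - <<'E'
from h import *
s=r.observe(); print(s["eef_pos"],s["contact_force"],totool([.5489,.0601,.07]).round(4))
E
```

```text
[0.54891599 0.05962775 0.08067741] [ 0.09482061 -0.09254539  0.1404412 ] [0.0005 0.     0.0107]
```

Emit:
servo_tool --pt "0 0 0 0.006 0 0 0" --pt "0 0 0 0.011 0 0 0" --pt "0 0 0 0.015 0 0 0" --pt "0 0 0 0.019 0 0 0" --pt "0 0 0 0.023 0 0 0" --pt "0 0 0 0.027 0 0 0" --pt "0 0 0 0.027 0 0 0" --pt "0 0 0 0.027 0 0 0"

```text
time: 10.82
eef_pos: [0.5481, 0.06, 0.053]
orientation: [-0.001, 0.682, 0.732, -0.0]
contact_force: [-0.3, -0.2, 0.2]
opening: -0.0001
```

Emit:
servo_tool --pt "0 0 0 0.0005 0 0 0" --pt "0 0 0 0.001 0 0 0" --pt "0 0 0 0.0015 0 0 0" --pt "0 0 0 0.002 0 0 0" --pt "0 0 0 0.002 0 0 0" --pt "0 0 0 0.002 0 0 0"

```text
time: 11.32
eef_pos: [0.5486, 0.0599, 0.052]
orientation: [-0.0, 0.682, 0.732, -0.0]
contact_force: [-3.7, -0.3, 5.6]
opening: -0.0002
```

Emit:
servo_tool --pt "0 0 0 0.0005 0 0 0" --pt "0 0 0 0.001 0 0 0" --pt "0 0 0 0.0015 0 0 0" --pt "0 0 0 0.0015 0 0 0" --pt "0 0 0 0.0015 0 0 0" --pt "0 0 0 0.0015 0 0 0"

```text
time: 11.82
eef_pos: [0.5487, 0.0599, 0.0519]
orientation: [-0.0, 0.682, 0.732, -0.0]
contact_force: [-10.5, -0.6, 18.5]
opening: 0.0001
```

The tag is on its stop: z stays at 0.052 while the force rises to 18 N. I retreat straight up and back for a clear view.

Emit:
servo_tool --pt "0 0 0 -0.01 0 0 0" --pt "0 0 0 -0.04 0 0 0" --pt "0 0 0 -0.08 0 0 0" --pt "0 0 0 -0.12 0 0 0" --pt "0 0 0 -0.16 0 0 0" --pt "0 0 -0.03 -0.19 0 0 0" --pt "0 0 -0.06 -0.2 0 0 0" --pt "0 0 -0.08 -0.2 0 0 0"

```text
time: 12.48
eef_pos: [0.4694, 0.0542, 0.2548]
orientation: [0.003, 0.682, 0.732, 0.002]
contact_force: [0.4, 0.5, -1.2]
opening: -0.0002
```

Emit:
servo_tool --pt "0 0.035 0 0 0 0 0" --pt "0 0.07 0 0 0 0 0" --pt "0 0.105 0 0 0 0 0" --pt "0 0.14 0 0 0 0 0" --pt "0 0.175 0 0 0 0 0" --pt "0 0.2 0 0 0 0 0" --pt "0 0.2 0 0 0 0 0" --pt "0 0.2 0 0 0 0 0"

```text
time: 13.15
eef_pos: [0.4545, 0.255, 0.2502]
orientation: [0.0, 0.681, 0.732, -0.0]
contact_force: [-0.6, -0.7, -0.1]
opening: 0.0
```

```bash
python3 - <<'E'
from h import *
print(r.observe()["eef_pos"])
im=[]
for cam in("top","side"):
    c=r.camera(cam); M=np.linalg.inv(c["camera_from_world"]); z=c["z_map"]; v,u=np.mgrid[:384,:512]
    W=np.stack([(u-c["cx"])/c["fx"]*z,(v-c["cy"])/c["fy"]*z,z],-1)@M[:3,:3].T+M[:3,3]
    for n,p in dict(L=(.5413,.1698),M=(.5489,.0601),R=(.5565,-.0497),pL=(.6161,.175),pM=(.6237,.0652),pR=(.6313,-.0445)).items():
        m=(np.hypot(W[...,0]-p[0],W[...,1]-p[1])<.008)&(z>0); print(cam,n,m.sum(),np.median(W[m][:,2]).round(4))
    im.append(cv2.resize(c["color"][90:300,50:450],(571,300)))
cv2.imwrite("pics/end.png",np.vstack(im))
E
```

```text
[0.45449821 0.25499899 0.25016766]
top L 21 0.0683
top M 19 0.0519
top R 19 0.0699
top pL 21 0.0726
top pM 21 0.0718
top pR 19 0.0724
side L 25 0.0671
side M 18 0.0516
side R 35 0.0674
side pL 14 0.0713
side pM 20 0.0718
side pR 19 0.0726
```

View pics/end.png

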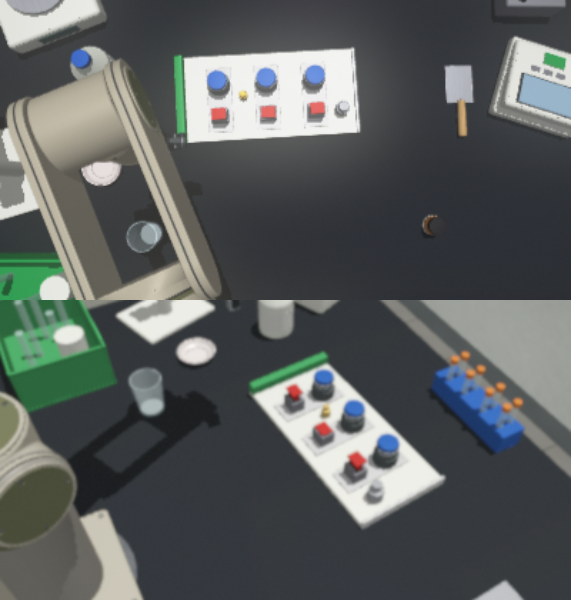

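The picture shows the middle tag down (side view, about row 432, col 323) and the other two up. The weights, beaker, dish and the rest are where they were, and the arm is clear.

```bash
python3 -c "from cell import r; r.job_done()"
```

```text
the job is handed in; nothing more can be done
```

I pressed the three pads from the green end: left, then middle, then right. The middle mount was the softest, so I pushed its red tag down to the stop and handed the job in at about 13 s.

- **Stiffness:** the pads read about 1700, 450 and 850 N/m (left, middle, right), each roughly twice the next softer. The middle pad's reading was a little noisy, between 420 and 670 N/m depending on how I took it. Its mean of about 450 is still clearly the lowest.
- **Tag pushed:** the middle tag stopped at z = 0.052 m while the force rose from 6 to 18 N.
- **Final camera check:** the middle tag ledge is at 52 mm and the left and right ledges are at 67–70 mm, so both are still up. All three pads sprang back to about 72 mm.
- **Surroundings:** both weights and the other bench items look unmoved, and the arm touches nothing. The bottle and dish are partly hidden by the arm in the last top picture.

No check failed. The top and side cameras disagreed by about 5 mm sideways, so I used their mean, and a wrist-camera reading of the left tag agreed with it.

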